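# Square up a picture-frame corner

### The arm

A 6-joint arm with a two-finger parallel gripper is mounted at the origin on the work surface. World frame = base frame: x ahead of the robot, y to its left, z up, the work surface at z = 0. Lengths are in m, angles in rad, forces in N, time in s.
With the tool pointing down it reaches from about 0.4 to 0.925 m from the base axis. Payload 12.5 kg.
Tool frame: the origin (TCP) lies on the centre line of the jaws, within the pads' length; the fingertips stand 19 mm ahead of it and the grasp point (between the pads) is the TCP; z points along the fingers, y is the line along which they close (so a half turn about z gives the same grasp; the last joint's range is limited). The gripper opens to 95 mm and grips with 3 to 60 N. Pads are 20 mm wide; open, the fingers measure 119 mm over their backs; the gripper's body (75 mm by 180 mm) begins 59 mm behind the grasp point.
Start: joints at [1.082, 0.491, 1.559, -0, 1.092, -0.106], TCP at [0.233, 0.58, 0.234] pointing down, gripper open.
Joint ranges: [-3.1, 3.1], [-0.84, 2.19], [0.05, 2.79], [-1.13, 4.28], [0.06, 2.93], [-2.69, 2.69]. Speed limits (rad/s): [2.22, 2.22, 2.79, 3.14, 3.14, 3.14].

### API

Orientations are given as a unit quaternion [x, y, z, w].
In Python, from cell import sensors, grab_frame, camera_model, env gives the robot as it stands. The module is installed in compiled form; this text tells all that it offers.
- The arm moves only by the shell command python3 -m inch 'ROWS' [FORCE]. ROWS is JSON, a list of rows, each a list of 3 entries, a list of its own where there are three numbers: the shift along the tool's x, y, z in m, then the turn, a rotation vector about the tool's x, y, z in degrees, then the opening, from 0 (shut) to 1 (fully open). A call has 1 to 12 rows; each row is the pose to reach, as a shift and turn from the pose commanded when the call began, along the tool's axes at that moment; what a row does not reach only later rows make up. A row lasts 1/8 s, in which the tool goes at most 62.5 mm and 10.7 degrees, less where a joint would pass 70% of its speed; a pose out of reach is approached as far as the arm can. A call with a gripper value outside its range is refused whole. The fingers move at their own pace and stop on an object; FORCE is the grip in N (left out, the last holds). Time passes only in rows, so rows that repeat a pose let the fingers close. It gives the time, the measured TCP pose, the force, the opening and the grip force at its end, in the units of the state.
- sensors.sense(): the state, without advancing time (a new reading comes with each control period).
- grab_frame(name): name is "side" or "top" or "wrist"; returns the picture (480x640x3 uint8, red, green, blue); there is no depth.
- camera_model(name): a dict with "intrinsics" (3x3 intrinsics, pixels), "dist" ([k1, k2, p1, p2, k3] as OpenCV has them; the pictures are not rectified), "view" (4x4, takes a point from world to camera coordinates). Camera axes: x right, y down, z forward; pixel columns grow to the right and rows downward; lengths in m; the calibration is good to about 2 mm. A picture is of the moment at which its call begins: read the wrist's pose just before it. camera_model takes no time and is no camera call; for the wrist camera it gives the pose at the moment of the call.
- env.finish_job(): hands the job in; it is judged then, once.
The state is a dict: "time": time; "joint_positions": joint angles; "joint_vel": joint speeds; "effort": joint torques, N m; "position": TCP position; "tool_rot": TCP orientation; "force": force on the tool from outside, world axes, zero at the start; "wrist_torque": the same for the moment, N m; "opening": opening from 0.0 (shut) to 1.0 (fully open); "finger_force": force on a finger pad.
Only numpy, scipy, OpenCV 4.12 (cv2) and the standard library are available. Lean on these libraries where they do the work, as an engineer would, in place of code of your own. Each camera call takes 0.05 s, during which the arm holds its last target. There are 200 camera calls.

### The job

The short rail of this picture-frame corner has swung inward and left a gap in its joint. Pick up the steel square by its wooden handle and press its outside corner into the inside corner of the frame until the joint is closed and both arms bear flush on both rails with about 5 to 10 N each, and keep it pressed there for a good second; then set it down flat in the middle of its cork mat again, not dropping it, and let go. Touch the frame only with the square, never press a rail with more than 25 N (the gesso bruises), and leave the other tools alone.

Things in the scene. Friction and masses are not known exactly. Their poses are not given: they have to be found in the camera images.
- frame: Corner of a picture frame, white gesso with gilt beading, fixed to the bench. Origin: the nominal inside corner, at bench height. The long rail's inner face is nominally its plane y=0; with the joint closed the short rail's is nominally its plane x=0. The rails are hand-cut: each face really lies up to 2 mm to either side of its plane, unmeasured. The square goes in the free quadrant x<0, y<0.
- long_rail: The fixed long rail, 230 x 50 x 30 mm, beading up to 40 mm high; origin and axes as the frame; it lies at x -180 to +50, y 0 to +50 mm (y to within 2 mm). Two 36 mm high steel dogs stand outside it.
- short_rail: The short rail, 150 x 50 x 30 mm; origin at its pivot, the nominal inside corner, from which it runs along its own -y; its inner face is its own plane x=0 (to within 2 mm), its wood lies on the +x side. It swings stiffly about the vertical and stays where it is left; a push of about 2 N at 110 mm from the pivot moves it. The square also rubs: friction about 0.6.
- swing (a joint): Swing of the short rail about the inside corner, rad. 0 = joint closed, rails at a right angle, short rail's end against the long rail (it cannot swing further out). Positive = its free end swung inward, toward -x of the frame; it starts between 0.05 and 0.10.
- square: Steel L-shaped square 16 mm thick, lying flat, about 0.35 kg, arms 22 mm wide. Origin: underside, below the handle. Outside edges: the planes x=+50 (y -70 to +50) and y=+50 mm (x -70 to +50). Wooden handle 26 x 26 mm, sides along x and y, 16 to 62 mm above the underside. Pressed home its axes are the frame's and its outside corner is in the inside corner.
- square_handle (a point): Middle of the wooden handle, 40 mm above the square's underside.
- square_corner (a point): The square's outside corner at its underside.
- mat: Cork mat 200 x 200 x 4 mm fixed on the bench, on which the square starts and must end, handle within 50 mm of the mat's centre. Origin: centre of its underside; its top is 4 mm above.
- gouge_a: Carving gouge, wooden handle 110 mm long and 26 mm thick, steel shank 85 mm; leave alone. Origin: where shank meets handle, at bench height.
- gouge_b: Carving gouge, wooden handle 120 mm; leave alone. Origin as gouge_a.
- jar: Clear jar, 60 mm diameter, 65 mm high; leave alone. Origin: centre of underside.
- sanding_block: Cork sanding block 75 x 45 x 30 mm; leave alone. Origin: centre of underside.
- brush: Flat brush lying on the bench, 200 mm long, 42 mm wide, 20 mm high; leave alone. Origin: underside, at its middle.
- lid_disc: Green round lid, 100 mm diameter, 10 mm high; leave alone. Origin: centre of underside.
Not all that is in view belongs to the job. Leave any black or turquoise look-alike of the long_rail alone.

How it is judged:
On the way:
1. the held square bears on both rails at once with at least 3 N each, both arms flush (within 0.02 rad, corner within 6 mm of the nominal one) and the joint closed (within 0.012 rad), for 0.6 s (contact force between square and long_rail above 3 N and contact force between square and short_rail above 3 N and contact force between the fingers and square above 1 N and angle between the x axis of square and the x axis of frame, either way round below 0.02 rad and horizontal distance between square_corner and frame below 0.006 m and angle between square's own z axis and vertical below 0.06 rad and value of joint swing below 0.012 rad), for 0.6 s.
At the end, for the whole second after the job is handed in: The joint is still closed (swing below 0.015 rad) and the square lies flat and still on the cork mat, handle within 50 mm of the mat's centre, released (value of joint swing below 0.015 rad and horizontal distance between square and mat below 0.05 m and z of square in the frame of mat below 0.008 m and angle between square's own z axis and vertical below 0.05 rad and linear speed of square below 0.02 m/s and contact force between the fingers and square below 0.1 N); the robot touches nothing.
It fails at once if the square presses on a rail with more than 25 N (contact force between square and long_rail above 25 N or contact force between square and short_rail above 25 N).
It fails at once if the gripper's fingers or arm push on the frame (contact force between any of the fingers, the arm and frame above 2 N or contact force between any of the fingers, the arm and long_rail above 2 N).
It fails at once if the square is dropped (in the air, not held) (height (world z) of square_handle above 0.065 m and contact force between the fingers and square below 0.05 N).
It fails at once if a bystander is moved by more than 30 mm (distance of any of gouge_a, gouge_b, jar, sanding_block, brush, lid_disc from where it was at the start of the episode above 0.03 m).
It also fails if it takes over 72 s, if anything falls off the work surface, if the arm or the gripper's body presses on something with over 40 N, if the wrist force passes 120 N, or if a joint passes its speed limit or range.

## Working session

There is one attempt and no reset: what is moved stays moved. The work goes in short steps, Python scripts to look and compute and a shell command to move; the robot and the scene stay as the last step left them, time stands still between calls to the robot, and variables do not carry over. Pictures are saved under pics/ and viewed, at most 10 in all, crops included, and the job is handed in when it is done.

```bash
mkdir -p pics; cat > h.py <<'E'
import numpy as np,cv2
from cell import sensors,grab_frame,camera_model,env
def ray(m,px):
    K=np.array(m["intrinsics"]);d=np.array(m["dist"]);V=np.array(m["view"])
    u=cv2.undistortPoints(np.array(px,float).reshape(-1,1,2),K,d).reshape(-1,2)
    D=np.c_[u,np.ones(len(u))]@V[:3,:3]; C=-V[:3,:3].T@V[:3,3]
    return C,D
def onz(m,px,z):
    C,D=ray(m,px); return C+D*((z-C[2])/D[:,2])[:,None]
def proj(m,P):
    V=np.array(m["view"]);r,_=cv2.Rodrigues(V[:3,:3])
    return cv2.projectPoints(np.array(P,float).reshape(-1,1,3),r,V[:3,3],np.array(m["intrinsics"]),np.array(m["dist"]))[0].reshape(-1,2)
def save(n,img): cv2.imwrite("pics/"+n+".png",cv2.cvtColor(img,cv2.COLOR_RGB2BGR))
def tri(ms,pxs):
    A=np.zeros((3,3));b=np.zeros(3)
    for m,p in zip(ms,pxs):
        C,D=ray(m,[p]);d=D[0]/np.linalg.norm(D[0]);M=np.eye(3)-np.outer(d,d);A+=M;b+=M@C
    return np.linalg.solve(A,b)
E
python3 - <<'E'
from h import *
import pickle
s=sensors.sense();print(s)
for n in("top","side"):
    m=camera_model(n);i=grab_frame(n);save(n+"0",i);pickle.dump(m,open(n+".pkl","wb"))
    print(n,np.round(-m["view"][:3,:3].T@m["view"][:3,3],3),np.round(m["view"][2,:3],2),np.round(m["intrinsics"][0],1))
E
```

```text
{'time': 0.0, 'joint_positions': array([ 1.08240452e+00,  4.91547905e-01,  1.55946952e+00, -1.43231781e-05,
        1.09168443e+00, -1.05613285e-01]), 'joint_vel': array([ 1.48516429e-05, -1.03961623e-03, -1.36231142e-03, -4.54740401e-04,
        2.48697626e-03, -3.41672880e-04]), 'effort': array([ 3.25060813e-03, -6.12634635e+01, -2.58185470e+01,  6.94173365e-02,
        4.81166714e-02, -1.16155375e-04]), 'position': array([0.23331848, 0.57956949, 0.23306206]), 'tool_rot': array([ 1.90219698e-01,  9.81741391e-01, -5.32182291e-04, -1.56232758e-04]), 'force': array([ 0.25873989,  0.19721092, -0.02305759]), 'wrist_torque': array([0.03227059, 0.02123781, 0.01602099]), 'finger_force': 0.0, 'opening': 1.0001417838287725}
top [0.297 0.073 1.322] [ 0.17  0.01 -0.98] [608.4   0.  318.5]
side [ 0.208 -0.813  0.914] [ 0.27  0.7  -0.66] [513.8   0.  320.4]
```

View pics/top0.png

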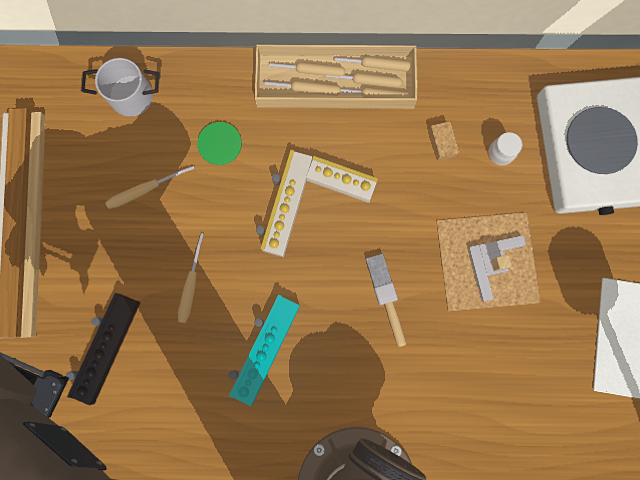

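View pics/side0.png

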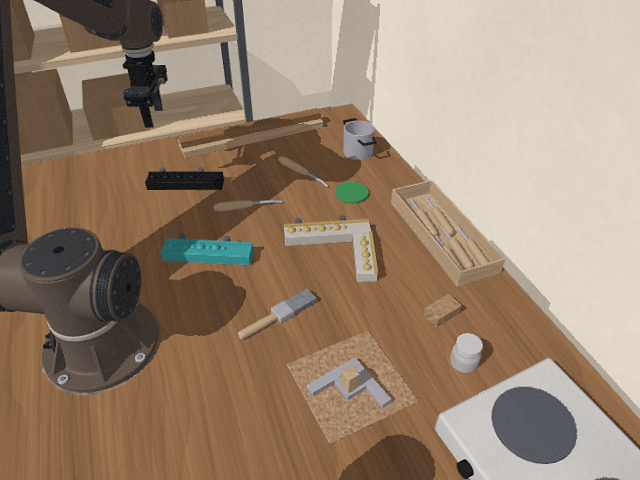

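The top view shows three rail-like pieces: white with gilt beading (265–375, 150–255), black (70–140, 295–405) and turquoise (230–300, 295–405). The white one with a second rail fits the description. The square lies on the mat (437–540, 212–310), with its outside corner at about (472,247) and its handle at about (503,262). The side view shows the square at about (350,380) and the frame at about (335,245).

```bash
python3 - <<'E'
from h import *
import pickle
t=pickle.load(open("top.pkl","rb"));s=pickle.load(open("side.pkl","rb"))
a=cv2.imread("pics/top0.png");b=cv2.imread("pics/side0.png")
c=lambda i,x,y,w,h:cv2.resize(i[y:y+h,x:x+w],(400,300),interpolation=cv2.INTER_CUBIC)
cv2.imwrite("pics/crop.png",np.vstack([np.hstack([c(a,250,145,140,105),c(a,430,205,140,105)]),np.hstack([c(b,270,205,120,90),c(b,290,335,120,90)])]))
print("frame white corner",onz(t,[(308,180),(312,157),(268,250),(375,182)],0.03).round(3))
print("sq corner,handle top",onz(t,[(472,247),(503,262)],0.02).round(3))
print("tri handle",tri([t,s],[(503,262),(350,372)]).round(3))
hsv=cv2.cvtColor(a,cv2.COLOR_BGR2HSV)
m=np.zeros(a.shape[:2],np.uint8);m[205:315,430:545]=1
g=((hsv[...,1]<60)&(hsv[...,2]>110)&(m>0)).astype(np.uint8)
for k in cv2.findContours(g,cv2.RETR_EXTERNAL,cv2.CHAIN_APPROX_NONE)[0]:
    if cv2.contourArea(k)>50: print(cv2.contourArea(k),cv2.approxPolyDP(k,2.5,True).reshape(-1,2).tolist())
E
```

```text
frame white corner [[ 0.646  0.108  0.03 ]
 [ 0.698  0.1    0.03 ]
 [ 0.49   0.192  0.03 ]
 [ 0.642 -0.038  0.03 ]]
sq corner,handle top [[ 0.502 -0.248  0.02 ]
 [ 0.47  -0.313  0.02 ]]
tri handle [ 0.465 -0.3    0.065]
1256.5 [[522, 235], [468, 248], [483, 301], [493, 298], [487, 276], [507, 270], [494, 271], [490, 260], [503, 255], [505, 249], [524, 245]]
```

View pics/crop.png

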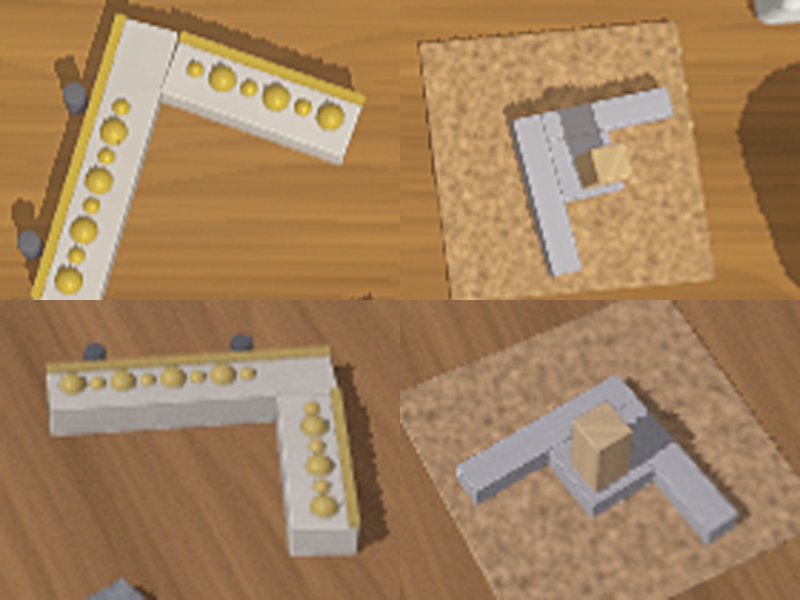

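The crop confirms both. The frame has gilt beading on white gesso and steel dogs outside it, with the joint at (160,100) in the crop. The L-square with its wooden handle is at (610,165) in the top crop and (600,445) in the side crop. I move over the frame first, so the wrist camera can see it on the way.

```bash
python3 -m inch '[[[-0.408,-0.3,0],[0,0,55],1],[[-0.408,-0.3,0],[0,0,55],1],[[-0.408,-0.3,0],[0,0,55],1],[[-0.408,-0.3,0],[0,0,55],1],[[-0.408,-0.3,0],[0,0,55],1],[[-0.408,-0.3,0],[0,0,55],1],[[-0.408,-0.3,0],[0,0,55],1],[[-0.408,-0.3,0],[0,0,55],1],[[-0.408,-0.3,0],[0,0,55],1],[[-0.408,-0.3,0],[0,0,55],1],[[-0.408,-0.3,0],[0,0,55],1]]'
cat >> h.py <<'E'
from scipy.spatial.transform import Rotation as R
def go(xyz,yaw,s=None):
    "shift and turn (tool axes) to world xyz with tool y at yaw (deg), tool down"
    s=s or sensors.sense();Q=R.from_quat(s["tool_rot"])
    y=np.array([np.cos(np.radians(yaw)),np.sin(np.radians(yaw)),0]);z=np.array([0,0,-1.]);x=np.cross(y,z)
    T=R.from_matrix(np.c_[x,y,z])
    return (Q.inv().apply(np.array(xyz)-s["position"])).round(4),np.degrees((Q.inv()*T).as_rotvec()).round(2)
def yawnow():
    y=R.from_quat(sensors.sense()["tool_rot"]).apply([0,1,0]);return np.degrees(np.arctan2(y[1],y[0]))
E
python3 - <<'E'
from h import *
import pickle
m=camera_model("wrist");i=grab_frame("wrist");save("w1",i);pickle.dump(m,open("w1.pkl","wb"))
print(yawnow(),-m["view"][:3,:3].T@m["view"][:3,3],m["view"][2,:3])
t=pickle.load(open("top.pkl","rb"))
# square pose from top view, top edges z=.02
p=onz(t,[(468,248),(483,301),(522,235)],.02);d=p[1:]-p[0];print(p.round(3),np.degrees(np.arctan2(d[:,1],d[:,0])))
print("hover",go((0.465,-0.3,0.2),13))
print(proj(m,[(0.646,.108,.03),(.49,.19,.03),(.642,-.038,.03)]))
E
```

```text
time: 1.48
position: [0.4992, 0.1501, 0.2336]
tool_rot: [0.622, 0.783, -0.0, -0.0]
force: [-0.3, 0.4, 0.5]
opening: 1.001
finger_force: 0.0
13.170023493580148 [0.4805266  0.23090865 0.3854935 ] [ 0.06528625 -0.28194091 -0.95720793]
[[ 0.5   -0.239  0.02 ]
 [ 0.386 -0.267  0.02 ]
 [ 0.53  -0.357  0.02 ]] [-166.10146339  -75.81089895]
hover (array([-0.4306, -0.1359,  0.0336]), array([-0.01, -0.01,  0.17]))
[[445.72501234 281.59102332]
 [326.82027758 178.03957915]
 [404.56527626 386.55883394]]
```

View pics/w1.png

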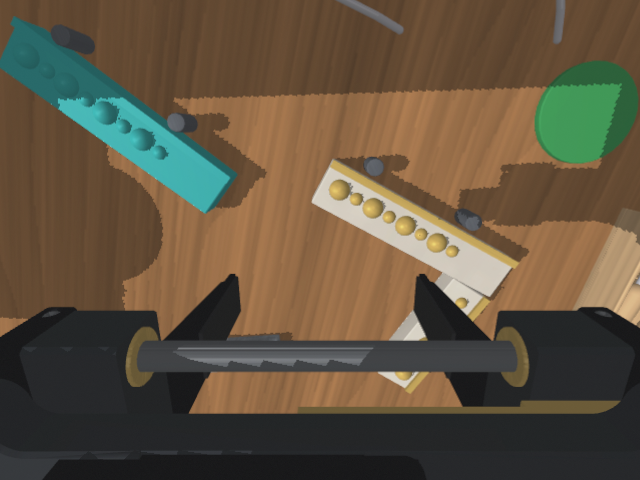

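The wrist view is good. The frame's long rail runs from (312,203) to (517,265), with the short rail below it, partly behind the fingers. The turquoise decoy is at upper left. Next I go above the square, offset so the camera sits over the handle.

```bash
python3 -m inch '[[[-0.51,-0.154,0],[0,0,0],1],[[-0.51,-0.154,0],[0,0,0],1],[[-0.51,-0.154,0],[0,0,0],1],[[-0.51,-0.154,0],[0,0,0],1],[[-0.51,-0.154,0],[0,0,0],1],[[-0.51,-0.154,0],[0,0,0],1],[[-0.51,-0.154,0],[0,0,0],1],[[-0.51,-0.154,0],[0,0,0],1],[[-0.51,-0.154,0],[0,0,0],1],[[-0.51,-0.154,0],[0,0,0],1],[[-0.51,-0.154,0],[0,0,0],1]]'
python3 - <<'E'
from h import *
import pickle
m=camera_model("wrist");i=grab_frame("wrist");save("w2",i);pickle.dump(m,open("w2.pkl","wb"))
j=grab_frame("top");save("top1",j)
t=pickle.load(open("top.pkl","rb"))
print(proj(m,[(.465,-.3,.066)]))
def fit(img,poly,lo,name):  # mask contour of bright low-saturation
    h=cv2.cvtColor(img,cv2.COLOR_RGB2HSV);x,y,w,hh=poly
    g=np.zeros(h.shape[:2],np.uint8);g[y:y+hh,x:x+w]=((h[...,1]<60)&(h[...,2]>lo))[y:y+hh,x:x+w]
    for k in cv2.findContours(g,cv2.RETR_EXTERNAL,cv2.CHAIN_APPROX_NONE)[0]:
        if cv2.contourArea(k)>150: print(name,cv2.contourArea(k),cv2.approxPolyDP(k,2.5,True).reshape(-1,2).tolist())
fit(i,(0,0,640,340),110,"w2")
fit(j,(250,145,135,115),120,"top frame")
fit(cv2.cvtColor(cv2.imread("pics/w1.png"),cv2.COLOR_BGR2RGB),(300,150,230,150),120,"w1 frame")
fit(cv2.cvtColor(cv2.imread("pics/side0.png"),cv2.COLOR_BGR2RGB),(270,205,120,90),120,"side frame")
E
```

```text
time: 2.9
position: [0.4655, -0.381, 0.2335]
tool_rot: [0.622, 0.783, 0.0, -0.0]
force: [-0.7, 0.7, -0.4]
opening: 0.998
finger_force: 0.0
[[346.61914825 139.84191772]]
w2 1153.0 [[227, 338], [273, 339], [280, 320], [241, 307]]
w2 3639.5 [[434, 281], [490, 339], [494, 336], [499, 310], [576, 309], [582, 305], [602, 305], [639, 327], [639, 309], [630, 304]]
w2 733.5 [[415, 279], [410, 283], [398, 339], [427, 339], [413, 311]]
w2 5035.5 [[76, 309], [153, 309], [157, 312], [160, 338], [163, 339], [206, 294], [88, 254]]
w2 4505.5 [[531, 213], [534, 228], [541, 235], [585, 252], [611, 247], [621, 237], [626, 225], [625, 212], [619, 205], [588, 192], [566, 188], [553, 189], [542, 195]]
w2 7017.0 [[274, 87], [275, 110], [327, 112], [327, 157], [369, 158], [368, 205], [388, 207], [396, 88]]
top frame 3372.0 [[376, 182], [294, 152], [266, 246], [262, 250], [283, 256], [306, 180], [368, 202]]
w1 frame 8374.5 [[312, 197], [312, 202], [440, 270], [442, 273], [435, 283], [451, 299], [490, 296], [511, 268], [329, 166], [334, 159]]
side frame 2032.5 [[376, 280], [368, 222], [340, 223], [339, 230], [334, 230], [333, 224], [324, 224], [324, 231], [319, 231], [318, 225], [309, 225], [311, 230], [308, 232], [302, 230], [303, 226], [294, 226], [296, 230], [293, 233], [287, 231], [289, 227], [284, 227], [286, 245], [351, 240], [357, 281]]
```

View pics/w2.png

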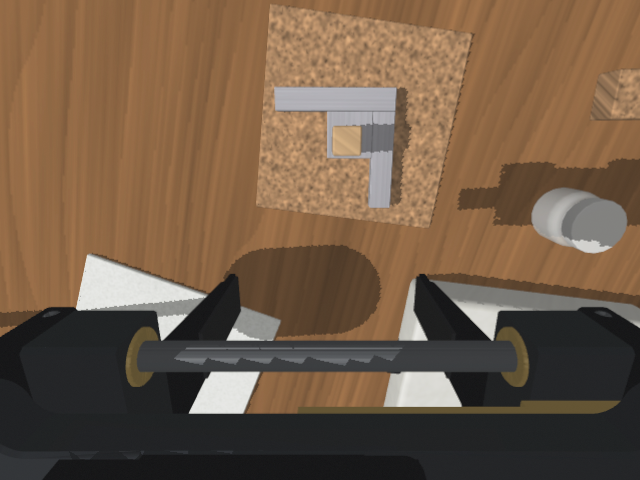

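The wrist view shows the square clearly: outside corner at (396,88), arm ends at (274,99) and (378,207), handle top at about (347,140). The mat corners are at (273,5), (471,34), (429,227) and (257,206).

```bash
python3 - <<'E'
from h import *
import pickle
L=lambda n:pickle.load(open(n+".pkl","rb"))
t,s,w1,w2=L("top"),L("side"),L("w1"),L("w2")
rd=lambda n:cv2.cvtColor(cv2.imread(f"pics/{n}.png"),cv2.COLOR_BGR2HSV)
def line(hsv,p,q,lo=120,sat=60,tol=4):
    "fit line to mask contour points near segment pq; returns two pts"
    g=((hsv[...,1]<sat)&(hsv[...,2]>lo)).astype(np.uint8)
    P=np.vstack([k.reshape(-1,2) for k in cv2.findContours(g,cv2.RETR_LIST,cv2.CHAIN_APPROX_NONE)[0]]).astype(float)
    p,q=np.array(p,float),np.array(q,float);d=q-p;l=np.hypot(*d);d/=l;u=(P-p)@d;v=(P-p)@[-d[1],d[0]]
    P=P[(u>.06*l)&(u<.94*l)&(abs(v)<tol)]
    vx,vy,x,y=cv2.fitLine(P.astype(np.float32),cv2.DIST_HUBER,0,.01,.01).ravel()
    c=np.array([x,y]);e=np.array([vx,vy]);return np.array([c+e*((p-c)@e),c+e*((q-c)@e)])
ang=lambda a:np.degrees(np.arctan2(*(a[1]-a[0])[1::-1]))
h=rd("w2")
A=onz(w2,line(h,(274,87),(396,88)),.02);B=onz(w2,line(h,(388,207),(396,88)),.02)
print("sq x dir",ang(A),"y dir",ang(B))
i=np.linalg.solve(np.c_[A[1,:2]-A[0,:2],-(B[1,:2]-B[0,:2])],B[0,:2]-A[0,:2]);c=A[0,:2]+i[0]*(A[1,:2]-A[0,:2]);a=np.radians(ang(A))
ex=np.array([np.cos(a),np.sin(a)]);ey=np.array([-ex[1],ex[0]])
print("corner",c,"origin",c-.05*ex-.05*ey)
# corner height from two views, handle top
print("corner tri w2/side/top",tri([w2,s,t],[(396,88),(290+120*(617-400)/400,335+90*(377-300)/300),(468.5,247.5)]).round(4))
print("handle top tri",tri([w2,s],[(347,140),(290+120*(604-400)/400,335+90*(420-300)/300)]).round(4),onz(w2,[(347,140)],.066))
mt=onz(w2,[(273,5),(471,34),(429,227),(257,206)],.004);print("mat",mt.mean(0).round(4),np.linalg.norm(np.diff(mt,axis=0),axis=1))
# frame
C=onz(w1,line(rd("w1"),(312,202),(438,269)),.03);print("long w1",C.round(4),ang(C))
for z in(0,.03):
    D=onz(t,line(rd("top1"),(283,256),(306,180)),z);E=onz(t,line(rd("top1"),(306,180),(368,202)),z)
    print(z,"long top",D.round(4).tolist(),ang(D),"short",E.round(4).tolist(),ang(E))
E
```

```text
sq x dir 13.070950944396676 y dir 102.85196750002402
corner [ 0.50242334 -0.24085514] origin [ 0.46502668 -0.30086755]
corner tri w2/side/top [ 0.5031 -0.2415  0.0151]
handle top tri [ 0.4661 -0.3004  0.0688] [[ 0.46536408 -0.30005464  0.066     ]]
mat [ 0.476  -0.2837  0.004 ] [0.19477782 0.19725319 0.19730833]
long w1 [[0.4804 0.1619 0.03  ]
 [0.6327 0.1203 0.03  ]] -15.28888594141266
0 long top [[0.4812, 0.1616, 0.0], [0.6539, 0.1145, 0.0]] -15.24196345010308 short [[0.6553, 0.113, 0.0], [0.6057, -0.0257, 0.0]] -109.6923003463126
0.03 long top [[0.477, 0.1596, 0.03], [0.6458, 0.1136, 0.03]] -15.24196345010308 short [[0.6472, 0.1121, 0.03], [0.5987, -0.0235, 0.03]] -109.69230034631262
```

The frame's yaw is −15.26°, agreed by two views. Its corner is at about (0.655, 0.113) and the swing is about 0.077. Now I grasp.

```bash
python3 -m inch '[[[0.0785,0.018,0.05],[0,0,0.2],1],[[0.0785,0.018,0.1],[0,0,0.2],1],[[0.0785,0.018,0.14],[0,0,0.2],1],[[0.0785,0.018,0.17],[0,0,0.2],1],[[0.0785,0.018,0.1895],[0,0,0.2],1],[[0.0785,0.018,0.1895],[0,0,0.2],1],[[0.0785,0.018,0.1895],[0,0,0.2],0],[[0.0785,0.018,0.1895],[0,0,0.2],0],[[0.0785,0.018,0.1895],[0,0,0.2],0],[[0.0785,0.018,0.1895],[0,0,0.2],0],[[0.0785,0.018,0.1895],[0,0,0.2],0],[[0.0785,0.018,0.1895],[0,0,0.2],0]]' 50
python3 -c "
from h import *
print(yawnow(),sensors.sense()['wrist_torque'])"
```

```text
time: 4.5
position: [0.4649, -0.302, 0.0441]
tool_rot: [0.623, 0.782, 0.0, -0.0]
force: [1.0, 0.0, 0.4]
opening: 0.428
finger_force: 0.0
12.863311132018076 [-0.06368889  0.02607531  0.03324459]
```

```bash
python3 -m inch '[[[0,0,0],[0,0,0],0],[[0,0,0],[0,0,0],0],[[0,0,0],[0,0,0],0],[[0,0,0],[0,0,0],0],[[0,0,0],[0,0,0],0],[[0,0,0],[0,0,0],0]]'
```

```text
time: 5.25
position: [0.465, -0.302, 0.0441]
tool_rot: [0.623, 0.782, 0.0, 0.0]
force: [1.1, -0.7, -1.3]
opening: 0.269
finger_force: 50.0
```

Gripped, with an opening of 25.6 mm. I lift, carry it to just short of the frame, and turn by 28°.

```bash
python3 -m inch '[[[0,0,-0.01],[0,0,0],0],[[0,0,-0.04],[0,0,0],0],[[0,0,-0.08],[0,0,0],0],[[0,0,-0.12],[0,0,0],0],[[0.04,0.02,-0.14],[0,0,5],0],[[0.085,0.042,-0.14],[0,0,10],0],[[0.13,0.065,-0.14],[0,0,15],0],[[0.175,0.087,-0.14],[0,0,20],0],[[0.22,0.109,-0.14],[0,0,25],0],[[0.251,0.124,-0.14],[0,0,28.1],0],[[0.251,0.124,-0.14],[0,0,28.1],0],[[0.251,0.124,-0.14],[0,0,28.1],0]]'
python3 - <<'E'
from h import *
import pickle
m=camera_model("wrist");i=grab_frame("wrist");save("w3",i);pickle.dump(m,open("w3.pkl","wb"))
j=grab_frame("top");save("top2",j)
print(yawnow(),proj(m,[(.6555,.113,0),(.6555,.113,.03),(.4812,.1616,0),(.6057,-.0257,0)]).round(0).tolist())
s=sensors.sense();print(s["position"],s["force"])
E
```

```text
time: 6.75
position: [0.5296, -0.0299, 0.1843]
tool_rot: [0.794, 0.608, -0.0, -0.0]
force: [-1.0, -1.1, -3.1]
opening: 0.271
finger_force: 50.0
-15.267180722498258 [[425.0, 28.0], [435.0, 17.0], [214.0, 27.0], [401.0, 198.0]]
[ 0.52967132 -0.03047656  0.18424614] [ 0.63683221 -0.24810661 -2.82878105]
```

View pics/w3.png

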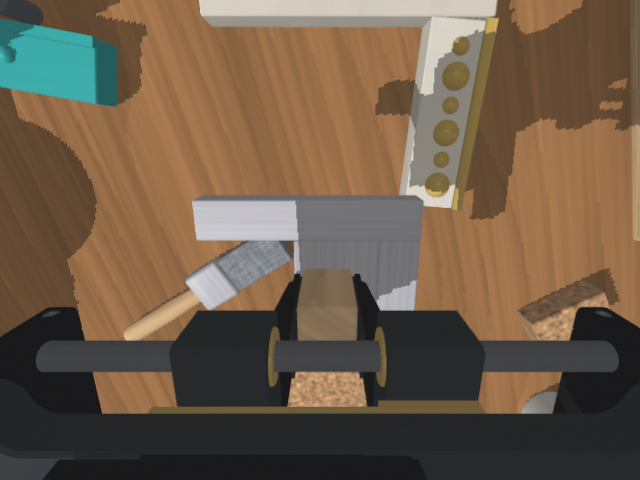

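The wrist view shows the square held level, with its leading edge from (197,197) to (423,197). The long rail's lower inner edge runs from (202,27) to (425,28), and the short rail is still swung in. Now I measure where the square's edges sit relative to the rail.

```bash
python3 - <<'E'
from h import *
import pickle
w=pickle.load(open("w3.pkl","rb"));h=cv2.cvtColor(cv2.imread("pics/w3.png"),cv2.COLOR_BGR2HSV)
g=cv2.medianBlur(((h[...,1]<75)).astype(np.uint8)*255,3)
P=np.vstack([k.reshape(-1,2) for k in cv2.findContours(g,cv2.RETR_LIST,cv2.CHAIN_APPROX_NONE)[0]]).astype(float)
def line(p,q,tol=5):
    p,q=np.array(p,float),np.array(q,float);d=q-p;l=np.hypot(*d);d/=l;u=(P-p)@d;v=(P-p)@[-d[1],d[0]]
    S=P[(u>.06*l)&(u<.94*l)&(abs(v)<tol)];vx,vy,x,y=cv2.fitLine(S.astype(np.float32),cv2.DIST_HUBER,0,.01,.01).ravel()
    c=np.array([x,y]);e=np.array([vx,vy]);print(len(S),end=" ");return np.array([c+e*((p-c)@e),c+e*((q-c)@e)])
ang=lambda a:np.degrees(np.arctan2(*(a[1]-a[0])[1::-1]))
a=np.radians(-15.26);ex=np.array([np.cos(a),np.sin(a)]);ey=np.array([-ex[1],ex[0]]);O=np.array([.6555,.113])
s=sensors.sense();tcp=s["position"]
fr=lambda p:np.c_[(p[:,:2]-O)@ex,(p[:,:2]-O)@ey].round(4).tolist()
print("tcp in frame",fr(tcp[None]))
for n,p,q,z in [("long",(205,27),(420,28),0),("sq y edge",(200,198),(420,197),.144),("sq x edge",(422,210),(416,305),.160),("short",(419,60),(402,190),0)]:
    X=onz(w,line(p,q),z);print(n,ang(X).round(2),fr(X))
E
```

```text
tcp in frame [[-0.0836, -0.1715]]
190 long -15.25 [[-0.189, 0.0016], [-0.0042, 0.0016]]
186 sq y edge -15.24 [[-0.1554, -0.1203], [-0.0317, -0.1203]]
84 sq x edge -105.11 [[-0.0346, -0.1255], [-0.0344, -0.1804]]
114 short -109.65 [[-0.0041, -0.0246], [-0.0129, -0.1392]]
```

The angles match within 0.1°. In frame coordinates the fully home TCP should be near (−0.051, −0.050). I move to about (−0.085, −0.065) and then lower.

```bash
python3 -m inch '[[[0.04,-0.0014,0],[0,0,0],0],[[0.08,-0.0014,0.01],[0,0,0],0],[[0.1065,-0.0014,0.03],[0,0,0],0],[[0.1065,-0.0014,0.06],[0,0,0],0],[[0.1065,-0.0014,0.09],[0,0,0],0],[[0.1065,-0.0014,0.115],[0,0,0],0],[[0.1065,-0.0014,0.13],[0,0,0],0],[[0.1065,-0.0014,0.138],[0,0,0],0],[[0.1065,-0.0014,0.1413],[0,0,0],0],[[0.1065,-0.0014,0.1413],[0,0,0],0],[[0.1065,-0.0014,0.1413],[0,0,0],0],[[0.1065,-0.0014,0.1413],[0,0,0],0]]'
cat >> h.py <<'E'
def st(n=8):
    a=np.radians(-15.26);Rf=np.array([[np.cos(a),np.sin(a),0],[-np.sin(a),np.cos(a),0],[0,0,1]])
    s=sensors.sense()
    print("t %.2f"%s["time"],"tcp_f mm",(Rf@(s["position"]-[.6555,.113,0])*1e3).round(2),"F_f",(Rf@s["force"]).round(2),"Tz %.2f"%s["wrist_torque"][2],"yaw %.2f"%yawnow(),"grip",round(s["finger_force"],1))
E
python3 -c "
from h import *
st()"
```

```text
time: 8.35
position: [0.5567, 0.0735, 0.0433]
tool_rot: [0.795, 0.607, 0.0, 0.0]
force: [-0.6, 0.2, -3.7]
opening: 0.269
finger_force: 50.0
t 8.35 tcp_f mm [-84.9  -64.09  43.26] F_f [-0.67  0.03 -3.66] Tz 0.04 yaw -15.23 grip 50.0
```

```bash
python3 -m inch '[[[0.004,0.004,0],[0,0,0],0],[[0.008,0.008,0],[0,0,0],0],[[0.011,0.012,0],[0,0,0],0],[[0.011,0.016,0],[0,0,0],0],[[0.011,0.02,0],[0,0,0],0],[[0.011,0.022,0],[0,0,0],0],[[0.011,0.023,0],[0,0,0],0],[[0.011,0.023,0],[0,0,0],0]]' >/dev/null
python3 -c "
from h import *
st()"
```

```text
t 9.35 tcp_f mm [-62.12 -53.23  42.82] F_f [-0.11  0.02 -3.73] Tz -0.05 yaw -15.24 grip 50.0
```

```bash
python3 -m inch '[[[0,0.001,0],[0,0,0],0],[[0,0.002,0],[0,0,0],0],[[0,0.003,0],[0,0,0],0],[[0,0.003,0],[0,0,0],0]]' >/dev/null
python3 -c "
from h import *
st()"
```

```text
t 9.85 tcp_f mm [-59.06 -53.22  42.78] F_f [-0.88 -0.3  -4.02] Tz -0.17 yaw -15.24 grip 50.0
```

```bash
python3 -m inch '[[[0,0.001,0],[0,0,0],0],[[0,0.002,0],[0,0,0],0],[[0,0.003,0],[0,0,0],0],[[0,0.004,0],[0,0,0],0],[[0,0.004,0],[0,0,0],0]]' >/dev/null
python3 -c "
from h import *
st()"
```

```text
t 10.47 tcp_f mm [-54.91 -53.15  42.85] F_f [-1.44 -0.53 -3.4 ] Tz -0.10 yaw -15.24 grip 50.0
```

```bash
python3 -m inch '[[[0,0.0005,0],[0,0,0],0],[[0,0.001,0],[0,0,0],0],[[0,0.0015,0],[0,0,0],0],[[0,0.0015,0],[0,0,0],0]]' >/dev/null
python3 -c "
from h import *
st()"
```

```text
t 10.97 tcp_f mm [-53.51 -53.14  42.82] F_f [-1.45 -1.18 -4.08] Tz -0.11 yaw -15.23 grip 50.0
```

```bash
python3 -m inch '[[[0,0.0005,0],[0,0,0],0],[[0,0.001,0],[0,0,0],0],[[0,0.001,0],[0,0,0],0]]' >/dev/null
python3 -c "
from h import *
st()"
```

```text
t 11.35 tcp_f mm [-52.63 -53.14  42.82] F_f [-3.43 -1.1  -3.62] Tz -0.11 yaw -15.22 grip 50.0
```

```bash
python3 -m inch '[[[0,0.0005,0],[0,0,0],0],[[0,0.0005,0],[0,0,0],0]]' >/dev/null
python3 -c "
from h import *
st()"
```

```text
t 11.60 tcp_f mm [-52.54 -53.18  42.84] F_f [-4.97 -1.89 -1.26] Tz -0.05 yaw -15.22 grip 50.0
```

```bash
python3 -m inch '[[[0,0.0005,0],[0,0,0],0],[[0,0.0005,0],[0,0,0],0]]' >/dev/null
python3 -c "
from h import *
st()"
```

```text
t 11.85 tcp_f mm [-52.49 -53.22  42.84] F_f [-7.73 -0.75  0.09] Tz 0.02 yaw -15.22 grip 50.0
```

The joint is closed and short-rail contact is about 7 N. I ease x slightly, then bring y in.

```bash
python3 -m inch '[[[0,-0.0006,0],[0,0,0],0],[[0.0005,-0.0006,0],[0,0,0],0],[[0.001,-0.0006,0],[0,0,0],0],[[0.0015,-0.0006,0],[0,0,0],0],[[0.002,-0.0006,0],[0,0,0],0],[[0.0025,-0.0006,0],[0,0,0],0],[[0.0025,-0.0006,0],[0,0,0],0]]' >/dev/null
python3 -c "
from h import *
st()"
```

```text
t 12.72 tcp_f mm [-52.54 -50.88  42.57] F_f [-5.23 -2.57 -4.28] Tz 0.01 yaw -15.22 grip 50.0
```

```bash
python3 -m inch '[[[0.0005,0,0],[0,0,0],0],[[0.001,0,0],[0,0,0],0],[[0.001,0,0],[0,0,0],0]]' >/dev/null
python3 -c "
from h import *
st()"
```

```text
t 13.10 tcp_f mm [-52.53 -50.71  42.66] F_f [-4.29 -9.73 -1.84] Tz 0.04 yaw -15.22 grip 50.0
```

```bash
python3 -m inch '[[[0.0005,0,0],[0,0,0],0],[[0.0005,0,0],[0,0,0],0]]' >/dev/null
python3 -c "
from h import *
st()"
```

```text
t 13.35 tcp_f mm [-52.54 -50.66  42.69] F_f [ -4.54 -12.59  -0.78] Tz -0.04 yaw -15.21 grip 50.0
```

```bash
python3 -m inch '[[[-0.0005,0.0005,0],[0,0,0],0],[[-0.0005,0.001,0],[0,0,0],0],[[-0.0005,0.0012,0],[0,0,0],0],[[-0.0005,0.0012,0],[0,0,0],0]]' >/dev/null
python3 -c "
from h import *
st()"
```

```text
t 13.85 tcp_f mm [-52.46 -50.72  42.66] F_f [-9.89 -8.81  1.79] Tz -0.01 yaw -15.21 grip 50.0
```

```bash
python3 -m inch '[[[0,0,0],[0,0,0],0],[[0,0,0],[0,0,0],0],[[0,0,0],[0,0,0],0],[[0,0,0],[0,0,0],0],[[0,0,0],[0,0,0],0],[[0,0,0],[0,0,0],0],[[0,0,0],[0,0,0],0],[[0,0,0],[0,0,0],0]]' >/dev/null
python3 - <<'E'
from h import *
st()
j=grab_frame("top");save("top3",j)
save("c3",cv2.resize(j[140:260,250:410],(640,480),interpolation=cv2.INTER_CUBIC))
E
```

```text
t 14.85 tcp_f mm [-52.47 -50.72  42.64] F_f [-11.34  -8.93   0.99] Tz 0.05 yaw -15.21 grip 50.0
```

View pics/c3.png

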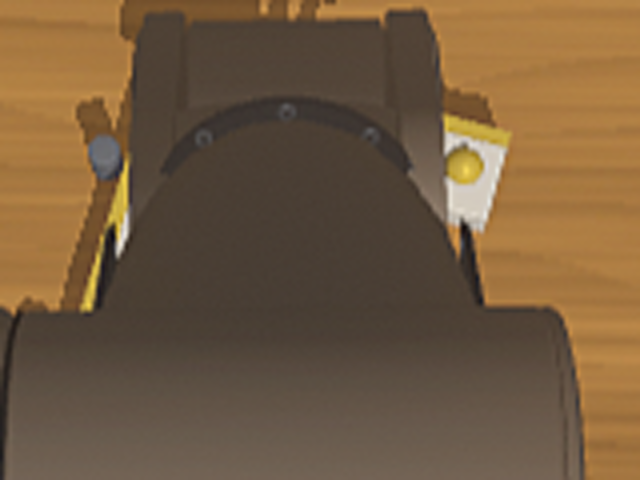

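The arm hides most of the corner in this view; only the short rail's end at (475,175) shows. The forces are steady and both stops are firm, held for well over a second. I back out and check the joint with the wrist camera from the same viewpoint as before.

```bash
python3 -m inch '[[[-0.001,-0.001,0],[0,0,0],0],[[-0.004,-0.005,0],[0,0,0],0],[[-0.01,-0.015,0],[0,0,0],0],[[-0.015,-0.028,0],[0,0,0],0],[[-0.015,-0.033,-0.01],[0,0,0],0],[[-0.015,-0.033,-0.05],[0,0,0],0],[[-0.03,-0.033,-0.1],[0,0,0],0],[[-0.08,-0.033,-0.141],[0,0,0],0],[[-0.121,-0.033,-0.141],[0,0,0],0],[[-0.121,-0.033,-0.141],[0,0,0],0],[[-0.121,-0.033,-0.141],[0,0,0],0]]' >/dev/null
python3 - <<'E'
from h import *
st()
w=camera_model("wrist");i=grab_frame("wrist");save("w4",i)
h=cv2.cvtColor(i,cv2.COLOR_RGB2HSV)
g=cv2.medianBlur(((h[...,1]<75)).astype(np.uint8)*255,3)
ks=cv2.findContours(g[:196],cv2.RETR_LIST,cv2.CHAIN_APPROX_NONE)[0]
for k in ks:
    if cv2.contourArea(k)>800: print(cv2.approxPolyDP(k,3,True).reshape(-1,2).tolist())
print(go((.476-.0,-.284,.184),13))
E
```

```text
t 16.27 tcp_f mm [ -83.96 -170.42  184.25] F_f [ 0.36  0.44 -4.24] Tz -0.01 yaw -15.26 grip 50.0
[[199, 0], [200, 15], [212, 27], [422, 29], [408, 195], [202, 195], [444, 195], [437, 191], [435, 183], [445, 171], [454, 171], [461, 179], [461, 186], [451, 195], [465, 195], [485, 16], [495, 11], [497, 0]]
[[0, 0], [0, 15], [20, 23], [42, 23], [36, 6], [24, 0]]
(array([-2.602e-01,  1.510e-02, -1.000e-04]), array([ 2.000e-02, -1.000e-02, -2.821e+01]))
```

View pics/w4.png

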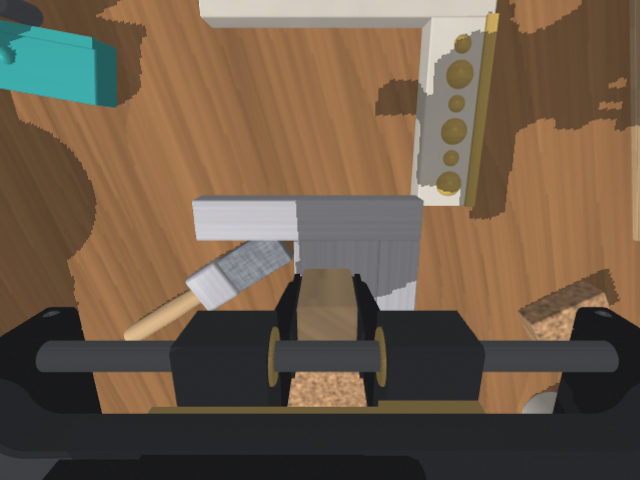

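The short rail's free end has moved from (402,190) to about (412,190), and its inner edge is close to perpendicular to the long rail. I fit its angle.

```bash
python3 - <<'E'
from h import *
w=camera_model("wrist");h=cv2.cvtColor(cv2.imread("pics/w4.png"),cv2.COLOR_BGR2HSV)
g=cv2.medianBlur(((h[...,1]<75)).astype(np.uint8)*255,3)
P=np.vstack([k.reshape(-1,2) for k in cv2.findContours(g,cv2.RETR_LIST,cv2.CHAIN_APPROX_NONE)[0]]).astype(float)
for p,q in(((205,27),(420,28)),((420,50),(412,192))):
    p,q=np.array(p,float),np.array(q,float);d=q-p;l=np.hypot(*d);d/=l;u=(P-p)@d;v=(P-p)@[-d[1],d[0]]
    S=P[(u>.06*l)&(u<.94*l)&(abs(v)<5)];vx,vy,x,y=cv2.fitLine(S.astype(np.float32),cv2.DIST_HUBER,0,.01,.01).ravel()
    X=onz(w,[(x-50*vx,y-50*vy),(x+50*vx,y+50*vy)],0);D=X[1]-X[0];print(len(S),np.degrees(np.arctan2(D[1],D[0])))
E
```

```text
190 -15.284262416026758
125 74.73630596210143
```

The joint is closed: the rails meet at 90.02°. I carry the square back over the mat.

```bash
python3 -m inch '[[[-0.03,0.002,0],[0,0,-4],0],[[-0.07,0.004,0],[0,0,-9],0],[[-0.115,0.007,0],[0,0,-14],0],[[-0.16,0.009,0],[0,0,-19],0],[[-0.205,0.012,0],[0,0,-24],0],[[-0.24,0.014,0],[0,0,-28.2],0],[[-0.26,0.015,0.02],[0,0,-28.2],0],[[-0.26,0.015,0.05],[0,0,-28.2],0],[[-0.26,0.015,0.08],[0,0,-28.2],0],[[-0.26,0.015,0.11],[0,0,-28.2],0],[[-0.26,0.015,0.125],[0,0,-28.2],0],[[-0.26,0.015,0.13],[0,0,-28.2],0]]' >/dev/null
python3 -c "
from h import *
st();print(sensors.sense()['position'])"
```

```text
t 17.82 tcp_f mm [ -68.6  -430.08   53.22] F_f [ 0.34 -0.34 -2.95] Tz -0.00 yaw 13.02 grip 50.0
[ 0.47612402 -0.28386297  0.05321969]
```

```bash
python3 -m inch '[[[0,0,0.003],[0,0,0],0],[[0,0,0.006],[0,0,0],0],[[0,0,0.009],[0,0,0],0],[[0,0,0.009],[0,0,0],0]]' >/dev/null
python3 -c "
from h import *
st();print(sensors.sense()['position'])"
```

```text
t 18.32 tcp_f mm [ -68.79 -430.7    44.87] F_f [-0.25  0.09 -3.79] Tz 0.01 yaw 12.96 grip 50.0
[ 0.47577443 -0.28440982  0.04486954]
```

```bash
python3 -m inch '[[[0,0,0.0005],[0,0,0],0],[[0,0,0.001],[0,0,0],0],[[0,0,0.0015],[0,0,0],0],[[0,0,0.0015],[0,0,0],0]]' >/dev/null
python3 -c "
from h import *
st();print(sensors.sense()['position'])"
```

```text
t 18.82 tcp_f mm [ -68.71 -430.71   44.06] F_f [-1.62  0.9   7.25] Tz 0.05 yaw 12.97 grip 50.0
[ 0.47585072 -0.28443788  0.04406226]
```

It is seated on the mat. I release and rise.

```bash
python3 -m inch '[[[0,0,-0.0005],[0,0,0],0],[[0,0,-0.0005],[0,0,0],0.8],[[0,0,-0.0005],[0,0,0],0.8],[[0,0,-0.0005],[0,0,0],0.8],[[0,0,-0.0005],[0,0,0],0.8],[[0,0,-0.0005],[0,0,0],0.8],[[0,0,-0.0005],[0,0,0],0.8],[[0,0,-0.0005],[0,0,0],0.8],[[0,0,-0.0005],[0,0,0],0.8]]'
python3 -m inch '[[[0,0,-0.02],[0,0,0],0.8],[[0,0,-0.06],[0,0,0],0.8],[[0,0,-0.11],[0,0,0],0.8],[[-0.04,0,-0.16],[0,0,0],0.8],[[-0.08,0,-0.19],[0,0,0],0.8],[[-0.08,0,-0.19],[0,0,0],0.8],[[-0.08,0,-0.19],[0,0,0],0.8],[[-0.08,0,-0.19],[0,0,0],0.8]]'
python3 -c "
from h import *
save('w5',grab_frame('wrist'))"
```

```text
time: 19.95
position: [0.4758, -0.2844, 0.0438]
tool_rot: [0.623, 0.782, 0.0, 0.0]
force: [0.4, 0.2, -0.3]
opening: 0.799
finger_force: 0.0
time: 20.95
position: [0.4934, -0.3613, 0.2327]
tool_rot: [0.623, 0.783, 0.0, -0.001]
force: [0.1, 0.7, -0.0]
opening: 0.802
finger_force: 0.0
```

View pics/w5.png

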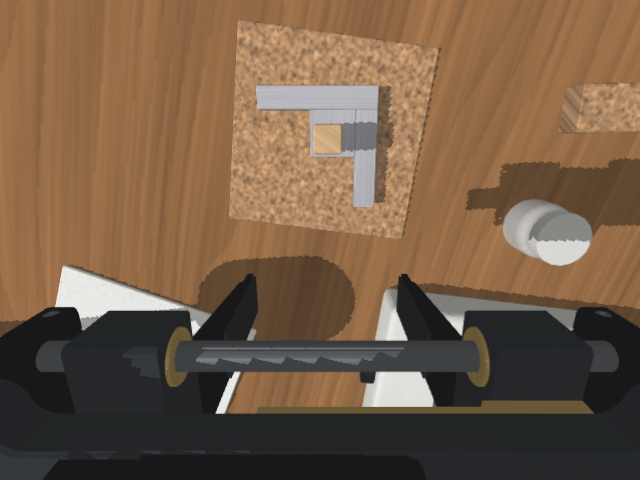

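The square lies flat with its handle at (328,138), near the mat's centre, and the gripper is clear of it.

```bash
python3 -c "
from cell import env
print(env.finish_job())"
```

```text
the job is handed in; nothing more can be done
None
```

The joint is closed (the rails measured 90.0° apart afterwards), the square was held on both rails for over a second at wrist loads of about 9–11 N, and it is back flat near the middle of its mat, released; the job is handed in, but no verdict came back.

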